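# Uncap a fresh gas cartridge and load it into the side bay of a camping stove

### The arm

A 6-joint arm with a two-finger parallel gripper is mounted at the origin on a cart in front of the work surface, level with it; the furniture and walls round the work are solid. World frame = base frame: x ahead of the robot, y to its left, z up, the work surface at z = 0. Lengths are in m, angles in rad, forces in N, time in s.
With the tool pointing down it reaches from about 0.225 to 0.875 m from the base axis. Payload 3.4 kg.
Tool frame: the origin (TCP) lies on the centre line of the jaws, within the pads' length; the fingertips stand 25 mm ahead of it and the grasp point (between the pads) lies 6 mm ahead of it; z points along the fingers, y is the line along which they close (so a half turn about z gives the same grasp; the last joint's range is limited). The gripper opens to 85 mm and grips with 20 to 120 N. Pads are 22 mm wide; open, the fingers measure 114 mm over their backs; the gripper's body (76 mm by 85 mm) begins 54 mm behind the grasp point. The pads swing forward as they close: fully open they stand 13 mm farther back than shut.
Start: joints at [-1.394, 0.276, 1.505, -0, 1.361, -0.121], TCP at [0.169, -0.55, 0.256] pointing down, gripper open.
Joint ranges: [-2.89, 2.89], [-0.75, 2.08], [0.22, 2.7], [-1.18, 4.32], [0.11, 2.71], [-2.7, 2.7]. Speed limits (rad/s): [2.57, 2.57, 3.14, 3.14, 3.14, 3.14].

### API

Orientations are given as [roll, pitch, yaw] about the fixed x, y, z axes, in that order (R = Rz(yaw) Ry(pitch) Rx(roll)).
In Python, from cell import manip gives the robot as it stands.
- The arm moves only by the shell command python3 -m jog 'ROWS'. ROWS is JSON, a list that holds one entry, the list of rows, each a list of 7 numbers: the shift along the world's x, y, z in units of 30 mm (1.0 is 30 mm), then the turn, a rotation vector about the world's x, y, z in units of 5 degrees (1.0 is 5 degrees), then the finger opening in mm, from 0 to 85.4. A call has 1 to 12 rows; each row is the pose to reach, as a shift and turn from the pose commanded when the call began; what a row does not reach only later rows make up. A row lasts 1/12 s, in which the tool goes at most 41.7 mm and 7.16 degrees, less where a joint would pass 70% of its speed; a pose out of reach is approached as far as the arm can. A call with a gripper value outside its range is refused whole. The fingers move at their own pace and stop on an object; the grip force is fixed at half the most. Time passes only in rows, so rows that repeat a pose let the fingers close. It gives the time, the measured TCP pose, the force, the opening and the grip force at its end, in the units of the state.
- manip.read_state(): the state, without advancing time (a new reading comes with each control period).
- manip.read_camera(name): name is "scene" or "top"; returns (picture, depth): 384x512x3 uint8, red, green, blue; 384x512 float32, m along the optical axis (not along the pixel's ray), 0 where there is no reading.
- manip.calibration(name): a dict with "vertical_fov" (degrees; the focal length in pixels is half the picture's height over the tangent of half this angle, whatever the lens; pixels are square), "cx", "cy" (the principal point, pixels), "rvec" (rotation vector, rad) and "tvec" (3), from world to camera coordinates, as OpenCV has them. Camera axes: x right, y down, z forward; pixel columns grow to the right and rows downward; lengths in m; the calibration is good to about 2 mm. A picture is of the moment at which its call begins. calibration takes no time and is no camera call.
- manip.sign_off(): hands the job in; it is judged then, once.
The state is a dict: "clock": time; "q": joint angles; "qvel": joint speeds; "effort": joint torques, N m; "tcp_pos": TCP position; "ee_rot": TCP orientation; "contact_force": force on the tool from outside, world axes, zero at the start; "moment": the same for the moment, N m; "gripper_width": finger opening in m; "finger_force": force on a finger pad.
Only numpy, scipy, OpenCV 4.12 (cv2) and the standard library are available. Lean on these libraries where they do the work, as an engineer would, in place of code of your own. Each camera call takes 0.05 s, during which the arm holds its last target. There are 200 camera calls.

### The job

Put the fresh gas cartridge, the one that still wears its cap, into the stove: lift the cap straight off and stand it on the table open side down, lay the cartridge gently on its side on the table and let go of it. Then take it again from above, lay it in the cradle of the stove's side bay with its nozzle towards the regulator, let go, and press the lever right down so that the cradle pushes the nozzle home. Do not let the cartridge topple, and leave the spent cartridge, the salt shaker, the lighter and the spoon where they are.

Things in the scene. Friction and masses are not known exactly. Their poses are not given: they have to be found in the camera images.
- full_cartridge: fresh gas cartridge, stands upright, the only one with a cap. Plain metal cylinder 60 mm in diameter: side wall to 117 mm, shoulder to a 44 mm flat at 128 mm, 32 mm collar to 136 mm, 10 mm nozzle to 146 mm; about 0.28 kg. Origin: centre of its underside; +z along its axis to the nozzle. Grip it across its diameter, 55 to 80 mm from the underside.
- cap: loose black cap over collar and nozzle of the fresh cartridge: cup 41 mm outside diameter, 25 mm tall, 36 mm inside, 22 mm deep, open below; it rests on the shoulder, 128 mm above the cartridge's underside, 2 mm play round the collar. Origin: centre of its open rim; +z to its closed top. Standing open side down on the table its origin is at z = 0.
- spent_cartridge: an empty cartridge of the same shape and size standing upright without a cap (nozzle bare); to be left alone. Origin: centre of its underside, +z up.
- salt_shaker: squat seasoning bottle with a lid, 68 mm diameter, 123 mm tall; to be left alone. Origin: centre of its underside.
- lighter: long gas lighter, 199 mm long along its y, lying on the table; to be left alone. Origin: centre of its underside.
- spoon: metal serving spoon, 216 mm long along its y, lying on the table; to be left alone. Origin: centre of its underside.
- stove: grey one-burner stove, fixed, 250 (x) by 300 mm (y). Origin: centre of its footprint on the table; front is -x. Burner box y -22 to 150 mm, top 71, pan supports 93 mm. Cartridge bay along x at y = -85 mm, axis 52 mm up, 33 mm finger room each side, outer rim 30 mm tall. At the bay's front the regulator housing, x -125 to -65 mm, 75 mm tall, its 26 mm mouth facing +x on the bay axis.
- bay (a point): point on the bay's axis, stove's axes, midway between regulator face (-79 mm in x) and the cradle's back stop (+79 mm, lever fully up). The cartridge lies on this axis, nozzle to -x, underside 67 to 77 mm to +x of here, on two V saddles (at x -44 and +41 mm, tops 18 mm under the axis). Lever down: underside at 57 to 61 mm, nozzle in the mouth.
- lever_tab (a point): centre of the top of the lever's ribbed black tab, 26 by 28 mm, which sticks out of the slot in the front of the regulator housing, 30 mm in front of its face. Pressed from above it sinks 26 mm, straight down, and stays where it is left; takes about 5 N.
- lever (a joint): angle of the locking lever, rad: 0 to 0.05 up (open, as at the start), 0.41 right down (locked). It drives the cradle 18 mm towards the regulator.

How it is judged:
On the way, in this order (a step that is already met when the one before it is completed fails the run):
1. the cap is off and stands on the table open side down, let go, clear of the cartridge, which still stands upright within 30 mm of its place (height (world z) of cap between -0.004 and 0.006 m and angle between cap's own z axis and vertical below 0.15 rad and contact force between the fingers and cap below 0.1 N and linear speed of cap below 0.03 m/s and horizontal distance between cap and full_cartridge above 0.055 m and angle between full_cartridge's own z axis and vertical below 0.1 rad and distance of full_cartridge from where it was at the start of the episode below 0.03 m), for 0.2 s.
2. the cartridge lies on its side on the table, let go and at rest, outside the stove (angle between full_cartridge's own z axis and vertical between 1.45 and 1.7 rad and height (world z) of full_cartridge between 0.02 and 0.037 m and contact force between the fingers and full_cartridge below 0.1 N and linear speed of full_cartridge below 0.03 m/s and contact force between full_cartridge and stove below 0.05 N), for 0.2 s.
3. the cartridge lies in the cradle, nozzle towards the regulator, let go, with the lever still up (x of full_cartridge in the frame of bay between 0.058 and 0.083 m and y of full_cartridge in the frame of bay between -0.008 and 0.008 m and z of full_cartridge in the frame of bay between -0.008 and 0.008 m and angle between the z axis of full_cartridge and the x axis of bay, either way round below 0.12 rad and contact force between the fingers and full_cartridge below 0.1 N and linear speed of full_cartridge below 0.03 m/s and value of joint lever below 0.12 rad), for 0.2 s.
4. the lever is pressed right down and the nozzle is in the regulator's mouth (value of joint lever above 0.36 rad and x of full_cartridge in the frame of bay below 0.064 m), for 0.1 s.
At the end, for the whole second after the job is handed in: the lever is down (over 0.36 rad); the fresh cartridge lies in the cradle on the bay's axis within 8 mm and 0.12 rad, its nozzle in the regulator's mouth (underside 51 to 64 mm from the bay point); the cap stands on the table open side down; all at rest and let go (all of step 4 and x of full_cartridge in the frame of bay above 0.051 m and y of full_cartridge in the frame of bay between -0.008 and 0.008 m and z of full_cartridge in the frame of bay between -0.008 and 0.008 m and angle between the z axis of full_cartridge and the x axis of bay, either way round below 0.12 rad and contact force between the fingers and full_cartridge below 0.1 N and linear speed of each of full_cartridge, cap below 0.03 m/s and height (world z) of cap between -0.004 and 0.006 m and angle between cap's own z axis and vertical below 0.15 rad and contact force between the fingers and cap below 0.1 N); the robot touches nothing.
It fails at once if the fresh cartridge topples or falls: it is tipped between 0.5 and 1.3 rad with no finger on it (angle between full_cartridge's own z axis and vertical between 0.5 and 1.3 rad and contact force between the fingers and full_cartridge below 0.01 N).
It fails at once if the fresh cartridge is let fall (contact force between the fingers and full_cartridge below 0.01 N and linear speed of full_cartridge above 0.6 m/s).
It fails at once if the spent cartridge, the salt shaker, the lighter or the spoon is moved more than 30 mm or a standing one knocked over (distance of any of spent_cartridge, salt_shaker, lighter, spoon from where it was at the start of the episode above 0.03 m or angle between any of spent_cartridge, salt_shaker's own z axis and vertical above 0.4 rad).
It also fails if it takes over 72 s, if anything falls off the work surface, if the arm or the gripper's body presses on something with over 40 N, if the wrist force passes 120 N, or if a joint passes its speed limit or range.

## Working session

There is one attempt and no reset: what is moved stays moved. The work goes in short steps, Python scripts to look and compute and a shell command to move; the robot and the scene stay as the last step left them, time stands still between calls to the robot, and variables do not carry over. Pictures are saved under pics/ and viewed, at most 10 in all, crops included, and the job is handed in when it is done.

```bash
ls; mkdir -p pics
cat > h.py <<'E'
import numpy as np, cv2
from cell import manip
def K(n):
    c=manip.calibration(n); R=cv2.Rodrigues(np.array(c["rvec"],float))[0]; t=np.array(c["tvec"],float).ravel()
    return 192/np.tan(np.radians(c["vertical_fov"]/2)),c["cx"],c["cy"],R,t,c
def cloud(n,d):
    f,cx,cy,R,t,_=K(n); v,u=np.mgrid[:d.shape[0],:d.shape[1]]
    p=np.stack([(u-cx)/f*d,(v-cy)/f*d,d],-1); w=(p-t)@R; w[d<=0]=np.nan; return w
def shot(n,name=None):
    im,d=manip.read_camera(n)
    if name: cv2.imwrite(f"pics/{name}.png",cv2.cvtColor(im,cv2.COLOR_RGB2BGR))
    return im,cloud(n,d)
E
python3 - <<'E'
from h import *
for n in("scene","top"):
    print(n,K(n)[5]); im,w=shot(n,n+"0"); np.save(n+"0.npy",w); print((~np.isnan(w[...,0])).mean())
print(manip.read_state())
a=cv2.imread("pics/scene0.png");b=cv2.imread("pics/top0.png")
E
```

```text
pics
scene {'vertical_fov': 46.238545151291355, 'cx': 251.0486146632049, 'cy': 189.74815665912007, 'rvec': array([ 0.64634565, -2.44025165,  1.40802918]), 'tvec': array([0.50165622, 0.22781298, 1.3361372 ])}
0.8957316080729166
top {'vertical_fov': 48.97630756863442, 'cx': 254.83523820943486, 'cy': 185.6487513831552, 'rvec': array([ 2.14570588, -2.15397615,  0.17368977]), 'tvec': array([-0.01812967,  0.56002871,  1.33419451])}
0.9959462483723959
{'clock': 0.1, 'q': array([-1.39400447e+00,  2.76548055e-01,  1.50601433e+00, -2.23961759e-05,
        1.36070140e+00, -1.21029474e-01]), 'qvel': array([-0.00080734, -0.00188305, -0.00207906, -0.00074545,  0.00112289,
       -0.00083702]), 'effort': array([ 1.19382541e-03, -4.17700517e+01, -2.46405888e+01, -1.62769534e-04,
        5.87858274e-03,  2.09264840e-05]), 'tcp_pos': array([ 0.16862177, -0.54926713,  0.25551378]), 'ee_rot': array([-3.13993111e+00, -1.80026162e-04,  2.97825868e-01]), 'contact_force': array([ 0.85132865,  0.160396  , -0.25120724]), 'moment': array([-0.01079601,  0.05247654, -0.01819235]), 'finger_force': 0.0, 'gripper_width': 0.08545668490311366}
```

View pics/scene0.png

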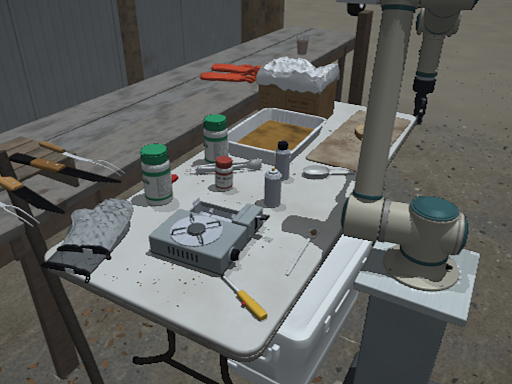

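View pics/top0.png

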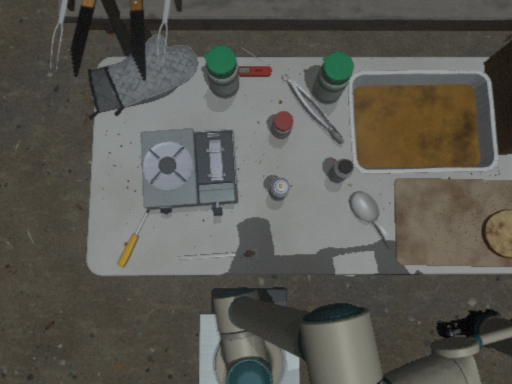

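The scene picture shows the capped cartridge at (283,160) and the bare spent one at (273,187). In the top picture they are at (341,170) and (278,188). The stove's bay is at (216,168) and its lever tab at (217,210), both in the top picture.

Run:
```python
from h import *
from scipy.optimize import least_squares
S=np.load("scene0.npy");T=np.load("top0.npy")
def fitc(P,r):
    s=least_squares(lambda c:np.hypot(P[:,0]-c[0],P[:,1]-c[1])-r,P[:,:2].mean(0)+[0.01,0],loss="soft_l1",f_scale=.002); return s.x,np.abs(s.fun).mean()
print("capped pix",S[160,283],T[166,343],"spent",S[190,273],T[188,279],"salt",S[160,224],T[122,283])
for nm,px in(("full",T[166,343]),("spent",T[188,279]),("salt",T[122,283])):
  for n,W in(("S",S),("T",T)):
    P=W.reshape(-1,3);P=P[~np.isnan(P[:,0])]; P=P[np.hypot(*(P[:,:2]-px[:2]).T)<.06]
    a=P[(P[:,2]>.02)&(P[:,2]<.11)]; b=P[P[:,2]>.12]; top=P[P[:,2]>P[:,2].max()-.008]
    print(nm,n,len(a),fitc(a,.03 if nm!="salt" else .034) if len(a)>5 else "", "high",b[:,:2].mean(0) if len(b) else "",len(b),"top",top.mean(0),len(top),P[:,2].max(),"tablez",np.median(P[P[:,2]<.012,2]))
# stove
for n,W in(("S",S),("T",T)):
    P=W.reshape(-1,3);P=P[~np.isnan(P[:,0])]
    m=(P[:,2]>.06)&(P[:,2]<.08)&(P[:,0]>.3)&(P[:,0]<.75)&(P[:,1]>.05)&(P[:,1]<.5)
    Q=P[m]; r=cv2.minAreaRect(Q[:,:2].astype(np.float32)); print(n,len(Q),r)
im=cv2.imread("pics/top0.png")[115:225,130:350]
cv2.imwrite("pics/c1.png",cv2.resize(im,None,fx=3.6,fy=3.6,interpolation=cv2.INTER_CUBIC))
im=cv2.imread("pics/scene0.png")[130:280,140:310]
cv2.imwrite("pics/c2.png",cv2.resize(im,None,fx=4,fy=4,interpolation=cv2.INTER_CUBIC))
for v in range(120,224,3): print(v,*["%.0f,%.0f,%.0f"%tuple(1000*T[v,u]) for u in(204,216,218,230)])
```

```text
capped pix [ 0.58792084 -0.27094028  0.09034617] [ 0.60224106 -0.28553075  0.15507633] spent [ 0.52995998 -0.0737537   0.0717475 ] [ 0.53858551 -0.09254341  0.13476566] salt [ 0.75231148 -0.10507767  0.12062281] [ 0.75223233 -0.10938278  0.11523851]
full S 283 (array([ 0.60394723, -0.29925113]), np.float64(0.002345942020288263)) high [ 0.59820589 -0.28743696] 141 top [ 0.60213092 -0.29558359  0.15273892] 43 0.15664056598655948 tablez 0.0010306535239066076
full T 140 (array([ 0.60523054, -0.29589894]), np.float64(0.0026432264584174228)) high [ 0.60099156 -0.29073994] 249 top [ 0.60398876 -0.29485457  0.15473645] 100 0.16010109284114873 tablez 0.0006006225143449361
spent S 361 (array([ 0.54439675, -0.09989844]), np.float64(0.0019263344309947848)) high [ 0.53830339 -0.08970961] 116 top [ 0.54502385 -0.09605667  0.143505  ] 9 0.14749402506267686 tablez 0.00029850486739941065
spent T 60 (array([ 0.54583392, -0.09656409]), np.float64(0.00026804663110151656)) high [ 0.54393178 -0.09649677] 254 top [ 0.54598898 -0.09634227  0.1467304 ] 8 0.15084873561914494 tablez 0.0002189086608556021
salt 
[... 1553 characters left out ...]
3,102,21 593,62,17
180 584,149,14 584,109,13 584,102,14 583,62,15
183 574,149,11 574,109,12 564,97,77 564,59,74
186 554,141,79 554,104,77 554,97,74 554,59,79
189 545,142,74 545,104,74 545,98,72 544,59,78
192 535,142,75 536,104,66 535,97,74 535,59,75
195 525,141,78 526,104,73 525,97,78 526,59,72
198 515,141,81 516,103,75 516,97,75 516,59,74
201 507,141,73 506,103,77 506,97,75 506,59,72
204 501,145,39 497,103,72 497,97,76 505,63,-3
207 495,149,-1 487,103,82 487,97,72 494,62,3
210 484,149,2 477,102,82 477,97,78 484,62,-0
213 474,148,6 468,102,81 468,96,80 474,62,2
216 465,149,0 465,109,-6 465,102,-2 464,62,2
219 455,148,1 455,109,-8 454,102,2 454,62,3
222 445,148,1 444,108,6 445,102,-2 444,62,2
```

View pics/c1.png

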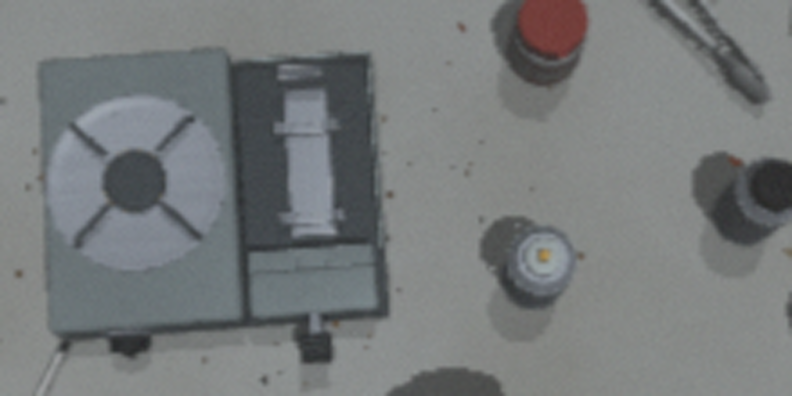

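View pics/c2.png

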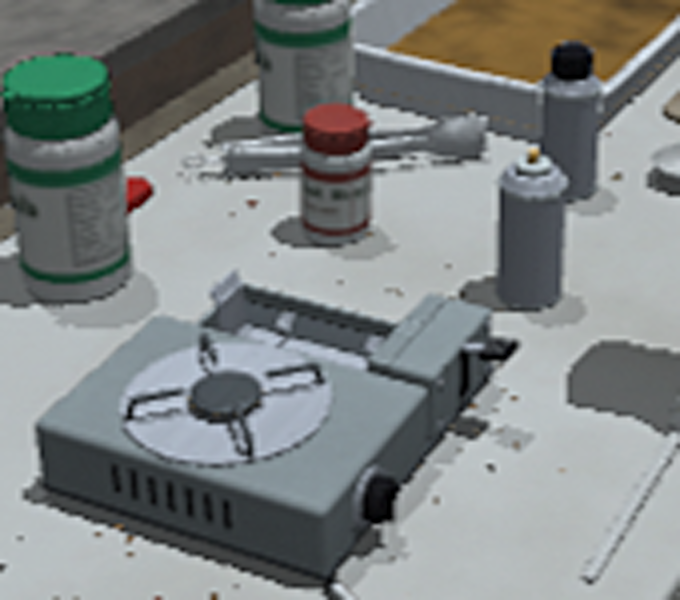

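The crops show the stove top corners, the V saddles at about (307,126) and (311,217) in c1, and the tab at (316,348) in c1. The cartridge clear of the cap is the near one. Next I'll fit the stove pose from these points and triangulate the cap.

```bash
cat >> h.py <<'E'
def proj(n,X):
    f,cx,cy,R,t,_=K(n); p=np.atleast_2d(X)@R.T+t; return p[:,:2]/p[:,2:]*f+[cx,cy]
def plane(n,uv,z):
    f,cx,cy,R,t,_=K(n); d=R.T@np.array([(uv[0]-cx)/f,(uv[1]-cy)/f,1]); o=-R.T@t; return o+d*(z-o[2])/d[2]
def tri(pts):
    A=[];b=[]
    for n,uv in pts:
        f,cx,cy,R,t,_=K(n); d=R.T@np.array([(uv[0]-cx)/f,(uv[1]-cy)/f,1]); d/=np.linalg.norm(d); o=-R.T@t
        M=np.eye(3)-np.outer(d,d); A.append(M); b.append(M@o)
    return np.linalg.lstsq(np.vstack(A),np.hstack(b),rcond=None)[0]
E
python3 - <<'E'
from h import *
from scipy.optimize import least_squares
c1=lambda x,y:((x+.5)/3.6-.5+130,(y+.5)/3.6-.5+115)
c2=lambda x,y:((x+.5)/4-.5+140,(y+.5)/4-.5+130)
pts=[("top",c1(40,62),(125,150,71)),("top",c1(226,48),(125,-22,71)),("top",c1(243,320),(-125,-22,71)),("top",c1(52,333),(-125,150,71)),
("top",c1(307.5,126),(41,-85,34)),("top",c1(311.5,217),(-44,-85,34)),
("scene",c2(320,513),(-125,150,71)),("scene",c2(38,428),(125,150,71)),("scene",c2(158,318),(125,-22,71)),("scene",c2(432,390),(-125,-22,71))]
def res(p,full=False):
    c,s=np.cos(p[2]),np.sin(p[2]); r=[]
    for n,uv,m in pts:
        m=np.array(m)/1000; w=[p[0]+c*m[0]-s*m[1],p[1]+s*m[0]+c*m[1],m[2]]; r.append(proj(n,w)[0]-uv)
    return np.array(r) if full else np.ravel(r)
s=least_squares(res,[.63,.19,0],loss="soft_l1"); p=s.x; print("stove",p,np.degrees(p[2])); print(res(p,True).round(1))
R=lambda m:[p[0]+np.cos(p[2])*m[0]-np.sin(p[2])*m[1],p[1]+np.sin(p[2])*m[0]+np.cos(p[2])*m[1]]
print("bay",R((0,-.085)),"tab pred",R((-.155,-.085)))
print("tab tri",tri([("top",c1(317,345)),("scene",c2(497,347))]), "saddles", plane("top",c1(307.5,126),.034),plane("top",c1(311.5,217),.034))
# cap
for n,(u0,u1,v0,v1) in(("top",(325,356,152,190)),("scene",(272,294,136,185))):
    im=cv2.imread(f"pics/{n}0.png")[v0:v1,u0:u1]; im=cv2.cvtColor(im,cv2.COLOR_BGR2GRAY); print(n,u0,v0); print("\n".join("".join("%4d"%x for x in r) for r in im[::1][:24]))
E
```

```text
stove [0.62190118 0.19363574 0.07970331] 4.566663037019571
[[-1.1 -0.4]
 [ 0.2 -0.7]
 [ 0.5 -0.1]
 [-0.9  0.8]
 [-0.3  3.8]
 [ 0.4  3.7]
 [ 1.1 -0.2]
 [-2.1 -1.5]
 [-0.5 -1.8]
 [-0.5 -1.3]]
bay [np.float64(0.6286687910981525), np.float64(0.10890557846917588)] tab pred [np.float64(0.47416085833685817), np.float64(0.09656464196373486)]
tab tri [0.47557641 0.0973265  0.07693347] saddles [0.68247437 0.11119241 0.034     ] [0.59722941 0.10675272 0.034     ]
top 325 152
 136 140 141 139 137 139 138 138 141 140 139 139 139 139 138 138 138 139 137 138 136 138 139 138 137 138 136 145 152 159 151
 138 139 139 138 139 139 138 139 139 139 140 140 136 139 138 137 139 134 135 138 136 136 138 138 136 133 136 133 145 149 146
 140 139 138 140 137 140 138 137 140 139 139 139 138 136 137 137 138 137 138 138 137 136 137 137 138 136 138 139 148 156 152
 138 139 139 137 138 137 136 140 139 140 137 138 137 136 140 138 136 135 137 137 136 135 136 137 138 136 135 139 150 158 155
 138 138 138 136 136 133 135 137 137 137 138 138 139 140 138 138 135 137 136 134 136 136 134 137 137 138 138 131 146 157 155
 138 1
[... 3818 characters left out ...]
5 161 101 122 135 127 130 131 138 137 135 135 130 134 143 140 177 230 205 134
  88  87 118 121  69  84 109 122 118 137 155 157 144 131 122 123 120  96 138 159 109  80
  87  83 108 106  54  62  75  84  84  92  98 100  96  94  89  84  75  85 105  88  71  76
  89  86 113 110  56  64  66  67  67  68  68  69  68  70  75  78  75  95  99  76  78  79
  89  87  97  88  58  65  67  67  67  69  70  69  68  69  69  75  80 114 121  77  80  84
  88  89  92  81  59  66  68  68  69  69  70  71  69  73  77  80  81 121 127  76  78  76
  89  87  93  82  60  67  68  67  69  70  71  71  71  76  80  83  82  92  91  81  80  66
  89  88  93  82  61  66  68  67  68  69  71  70  71  77  80  83  83  82  77  75  67 130
```

Run:
```python
from h import *
from scipy.optimize import least_squares,minimize
c1=lambda x,y:((x+.5)/3.6-.5+130,(y+.5)/3.6-.5+115)
c2=lambda x,y:((x+.5)/4-.5+140,(y+.5)/4-.5+130)
pts=[("top",c1(40,62),(125,150,71)),("top",c1(226,48),(125,-22,71)),("top",c1(243,320),(-125,-22,71)),("top",c1(52,333),(-125,150,71)),
("top",c1(307.5,126),(55,-85,34)),("top",c1(311.5,217),(-30,-85,34)),("top",c1(317,345),(-155,-85,76)),("scene",c2(497,347),(-155,-85,76)),
("scene",c2(320,513),(-125,150,71)),("scene",c2(38,428),(125,150,71)),("scene",c2(158,318),(125,-22,71)),("scene",c2(432,390),(-125,-22,71))]
def res(p,full=False):
    c,s=np.cos(p[2]),np.sin(p[2]); r=[]
    for n,uv,m in pts:
        m=np.array(m)/1000; w=[p[0]+c*m[0]-s*m[1],p[1]+s*m[0]+c*m[1],m[2]]; r.append(proj(n,w)[0]-uv)
    return np.array(r) if full else np.ravel(r)
for tag in("all","top"):
    if tag=="top": pts=[q for q in pts if q[0]=="top"]
    p=least_squares(res,[.63,.19,0],loss="soft_l1").x; print(tag,"stove",p,np.degrees(p[2])); print(res(p,True).round(1).tolist())
    R=lambda m:[p[0]+np.cos(p[2])*m[0]-np.sin(p[2])*m[1],p[1]+np.sin(p[2])*m[0]+np.cos(p[2])*m[1]]
    print("bay",R((.014,-.085)),"tab",R((-.155,-.085)))
th=np.linspace(0,2*np.pi,60)
M={}
for n,(u0,u1,v0,v1),t in(("top",(337,354,157,176),70),("scene",(276,290,139,152),55)):
    g=cv2.cvtColor(cv2.imread(f"pics/{n}0.png"),cv2.COLOR_BGR2GRAY).astype(float); M[n]=((u0,u1,v0,v1),(g[v0:v1,u0:u1]<t).astype(float))
def cost(x,ns=("top","scene")):
    e=0
    for n in ns:
        (u0,u1,v0,v1),m=M[n]; P=np.array([[x[0]+.0205*np.cos(a),x[1]+.0205*np.sin(a),z] for z in(x[2],x[2]-.025) for a in th])
        q=((proj(n,P)-[u0,v0]+.5)*8).round().astype(np.int32); r=np.zeros(((v1-v0)*8,(u1-u0)*8),np.uint8); cv2.fillConvexPoly(r,cv2.convexHull(q),1)
        e+=np.abs(cv2.resize(r.astype(float),(u1-u0,v1-v0),interpolation=cv2.INTER_AREA)-m).sum()
    return e
for ns in(("top","scene"),("top",),("scene",)):
    s=minimize(cost,[.604,-.2955,.153],args=(ns,),method="Nelder-Mead",options=dict(initial_simplex=[[.604,-.2955,.153],[.61,-.2955,.153],[.604,-.302,.153],[.604,-.2955,.158]])); print("cap",ns,s.x,s.fun)
# obstacles heights near: tray edge, spoon
T=np.load("top0.npy")
for u,v in((352,150),(352,165),(360,172),(365,205),(378,232),(400,190),(372,190)): print(u,v,T[v,u].round(3))
```

```text
all stove [0.62123061 0.19352726 0.07551421] 4.326645322820427
[[-0.9, -0.4], [0.4, -0.4], [0.3, 0.2], [-1.1, 0.8], [-0.5, -0.0], [0.1, -0.1], [0.2, 0.9], [0.6, 0.4], [1.1, -0.1], [-1.9, -1.6], [-0.3, -1.9], [-0.3, -1.1]]
bay [np.float64(0.6416033179720186), np.float64(0.10982568876818977)] tab [np.float64(0.47308494144870167), np.float64(0.09707591332131998)]
top stove [0.62166678 0.19291042 0.07447592] 4.2671560085278335
[[-0.7, -0.6], [0.7, -0.6], [0.5, 0.1], [-0.9, 0.7], [-0.3, -0.1], [0.3, -0.3], [0.3, 0.8]]
bay [np.float64(0.6419525749728455), np.float64(0.10918773887054403)] tab [np.float64(0.4734210513932081), np.float64(0.09661294026674369)]
cap ('top', 'scene') [ 0.6041785  -0.29394252  0.15371057] 36.6875
cap ('top',) [ 0.60434061 -0.2942843   0.15224365] 17.296875
cap ('scene',) [ 0.66696003 -0.42839697  0.0859716 ] 7.578125
352 150 [ 0.669 -0.333  0.082]
352 165 [ 0.605 -0.313  0.154]
360 172 [ 0.612 -0.378 -0.001]
365 205 [ 0.499 -0.388  0.006]
378 232 [ 0.409 -0.43  -0.003]
400 190 [ 0.548 -0.506  0.012]
372 190 [ 0.551 -0.417 -0.003]
```

```bash
python3 -m jog '[[[0.5,0.2,0.1,0,0,0,85],[1,0.8,0.2,0,2,0,85],[1.5,1.2,0.2,0,2,0,85],[1.5,1.2,0.2,0,2,0,85]]]'; python3 -c "
from h import *
s=manip.read_state();print(s['q'],s['tcp_pos'],s['ee_rot'],s['clock'])"
```

```text
clock: 0.43
tcp_pos: [0.2176, -0.5113, 0.2615]
ee_rot: [-3.087, 0.165, 0.307]
contact_force: [-0.1, 0.1, -1.0]
gripper_width: 0.0848
finger_force: 0.0
[-1.1954042   0.28611728  1.49006716 -0.16241002  1.43347911  0.10044674] [ 0.21762746 -0.51127389  0.26150696] [-3.08727002  0.16524914  0.30721385] 0.4333
```

```bash
cat >> h.py <<'E'
from scipy.spatial.transform import Rotation as Ro
def frame(az,tilt):
    # tool: horizontal heading az (deg); tilt deg below horizontal (90 = straight down), closing axis horizontal
    a,t=np.radians(az),np.radians(tilt); d=np.array([np.cos(a),np.sin(a),0]); z=d*np.cos(t)-np.array([0,0,1])*np.sin(t)
    y=np.array([np.sin(a),-np.cos(a),0]); return Ro.from_matrix(np.stack([np.cross(y,z),y,z],1))
def go(pos,az,tilt):
    s=manip.read_state(); R0=Ro.from_euler("xyz",s["ee_rot"]); R1=frame(az,tilt)
    print("shift",((np.array(pos)-s["tcp_pos"])/.03).round(3),"turn",((R1*R0.inv()).as_rotvec(degrees=True)/5).round(3))
def st():
    s=manip.read_state(); R=Ro.from_euler("xyz",s["ee_rot"]).as_matrix()
    print("t",s["clock"],"q",s["q"].round(2),"p",s["tcp_pos"].round(4),"z",R[:,2].round(3),"y",R[:,1].round(3),"F",s["contact_force"].round(1),"w",round(s["gripper_width"],4),"ff",round(s["finger_force"],1))
E
python3 - <<'E'
from h import *
st(); go([.604,-.294,.24],64,90)
T=np.load("top0.npy").reshape(-1,3); m=(T[:,2]>.05)&(T[:,2]<.12)&(T[:,1]<-.31)&(T[:,1]>-.5)&(T[:,0]<.75)&(T[:,0]>.6)
P=T[m]
for y in(-.32,-.33,-.34,-.35,-.36,-.38,-.42):
    q=P[abs(P[:,1]-y)<.006]; print(y,q[:,0].min().round(3) if len(q) else None,len(q), q[:,2].max().round(3) if len(q) else "")
T=T[(T[:,2]>.008)&(T[:,0]>.38)&(T[:,0]<.56)&(T[:,1]<-.32)&(T[:,1]>-.48)]; print("spoon",len(T),T.min(0),T.max(0))
E
```

```text
t 0.4333 q [-1.2   0.29  1.49 -0.16  1.43  0.1 ] p [ 0.2176 -0.5113  0.2615] z [-0.173  0.002 -0.985] y [ 0.293 -0.954 -0.054] F [-0.1  0.1 -1. ] w 0.0848 ff 0.0
shift [12.879  7.242 -0.717] turn [ 0.788 -1.891  9.307]
-0.32 0.603 2 0.119
-0.33 0.603 81 0.119
-0.34 0.609 128 0.089
-0.35 0.603 43 0.088
-0.36 0.6 18 0.087
-0.38 0.6 12 0.087
-0.42 0.6 13 0.086
spoon 513 [ 0.38239559 -0.47193306  0.00802283] [ 0.55225644 -0.3267225   0.03245376]
```

```bash
python3 -m jog '[[[1,0.6,0,0.1,-0.4,1.2,85],[2.1,1.2,0,0.2,-0.8,2.4,85],[3.2,1.8,0,0.3,-1.2,3.6,85],[4.4,2.5,0,0.5,-1.6,4.8,85],[5.6,3.2,0,0.6,-1.89,6,85],[6.8,3.9,0,0.7,-1.89,7.2,85],[8,4.6,0,0.79,-1.89,8.4,85],[9.2,5.3,0,0.79,-1.89,9.31,85],[10.4,6,-0.2,0.79,-1.89,9.31,85],[11.6,6.7,-0.4,0.79,-1.89,9.31,85],[12.5,7.1,-0.6,0.79,-1.89,9.31,85],[12.88,7.24,-0.72,0.79,-1.89,9.31,85]]]'; python3 -c "
from h import *
st(); go([.604,-.294,.158],64,90)"
```

```text
clock: 1.43
tcp_pos: [0.6033, -0.2939, 0.2391]
ee_rot: [3.14, -0.001, 1.116]
contact_force: [-0.0, -0.4, 0.7]
gripper_width: 0.0848
finger_force: 0.0
t 1.4333 q [-0.56  0.43  1.31  0.    1.4  -0.1 ] p [ 0.6033 -0.2939  0.2391] z [ 0.002  0.    -1.   ] y [ 0.898 -0.44   0.002] F [-0.  -0.4  0.7] w 0.0848 ff 0.0
shift [ 0.023 -0.003 -2.704] turn [-0.003  0.021  0.015]
```

```bash
python3 -m jog '[[[0,0,-0.7,0,0,0,85],[0,0,-1.5,0,0,0,70],[0.02,0,-2.2,0,0,0,60],[0.02,0,-2.7,0,0,0,52],[0.02,0,-2.7,0,0,0,48],[0.02,0,-2.7,0,0,0,44],[0.02,0,-2.7,0,0,0,40],[0.02,0,-2.7,0,0,0,36],[0.02,0,-2.7,0,0,0,36],[0.02,0,-2.7,0,0,0,36]]]'; python3 -c "
from h import *
st()"
```

```text
clock: 2.27
tcp_pos: [0.6012, -0.2971, 0.1611]
ee_rot: [3.137, 0.002, 1.112]
contact_force: [0.3, -0.5, 0.3]
gripper_width: 0.0384
finger_force: 60.1
t 2.2667 q [-0.56  0.48  1.43 -0.    1.23 -0.1 ] p [ 0.6012 -0.2971  0.1611] z [ 0.003 -0.004 -1.   ] y [ 0.897 -0.443  0.004] F [ 0.3 -0.5  0.3] w 0.0384 ff 60.1
```

```bash
python3 -m jog '[[[0,0,0.3,0,0,0,36],[0,0,0.8,0,0,0,36],[0,0,1.6,0,0,0,36],[0,0,2.5,0,0,0,36],[0,0,3,0,0,0,36],[0,0,3,0,0,0,36]]]'
python3 - <<'E'
from h import *
st()
a,_=shot("scene","s1");b,_=shot("top","t1")
a=cv2.imread("pics/s1.png")[90:200,220:360];b=cv2.imread("pics/t1.png")[110:220,270:410]
cv2.imwrite("pics/c3.png",np.hstack([cv2.resize(x,None,fx=2.8,fy=2.8,interpolation=cv2.INTER_CUBIC) for x in(a,b)]))
E
```

```text
clock: 2.77
tcp_pos: [0.6025, -0.2974, 0.2553]
ee_rot: [3.131, 0.002, 1.112]
contact_force: [-0.2, 0.9, -0.0]
gripper_width: 0.0383
finger_force: 60.2
t 2.7667 q [-0.56  0.42  1.29 -0.    1.42 -0.1 ] p [ 0.6025 -0.2974  0.2553] z [ 0.009 -0.007 -1.   ] y [ 0.897 -0.442  0.011] F [-0.2  0.9 -0. ] w 0.0383 ff 60.2
```

View pics/c3.png

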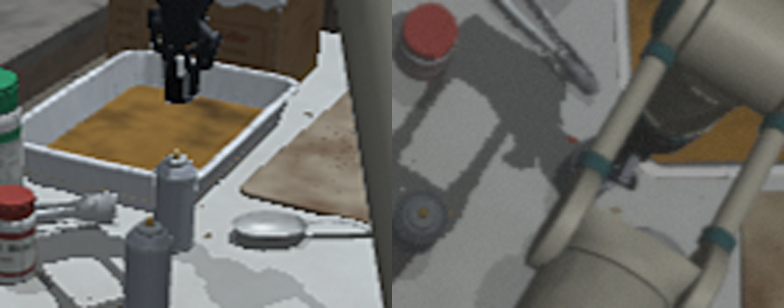

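```bash
python3 -c "
from h import *
st()"; python3 -m jog '[[[-0.8,0.7,0,0,0,0,36],[-1.6,1.4,-0.4,0,0,0,36],[-2.4,2.1,-1.2,0,0,0,36],[-3.08,2.58,-2.2,0,0,0,36],[-3.08,2.58,-3.3,0,0,0,36],[-3.08,2.58,-4.4,0,0,0,36],[-3.08,2.58,-5.3,0,0,0,36],[-3.08,2.58,-6,0,0,0,36],[-3.08,2.58,-6.4,0,0,0,36],[-3.08,2.58,-6.4,0,0,0,36],[-3.08,2.58,-6.4,0,0,0,36]]]'; python3 -c "
from h import *
st()
import cv2
shot('top')
st()"
```

```text
t 2.8667 q [-0.56  0.42  1.3  -0.    1.42 -0.1 ] p [ 0.6007 -0.2964  0.2506] z [ 0.002 -0.003 -1.   ] y [ 0.897 -0.443  0.003] F [ 0.4  0.5 -0.7] w 0.0386 ff 60.2
clock: 3.78
tcp_pos: [0.507, -0.2183, 0.0561]
ee_rot: [-3.139, 0.001, 1.112]
contact_force: [-0.6, -1.1, -0.1]
gripper_width: 0.0385
finger_force: 60.3
t 3.7833 q [-0.53  0.43  1.83 -0.    0.89 -0.07] p [ 0.507  -0.2183  0.0561] z [-0.003  0.    -1.   ] y [ 0.897 -0.443 -0.002] F [-0.6 -1.1 -0.1] w 0.0385 ff 60.3
t 3.8333 q [-0.53  0.43  1.83 -0.    0.89 -0.07] p [ 0.5079 -0.2189  0.0573] z [-0.    -0.001 -1.   ] y [ 0.897 -0.443  0.   ] F [-0.3  0.4  0.4] w 0.0382 ff 60.3
```

```bash
python3 -m jog '[[[0,0,-0.4,0,0,0,36],[0,0,-0.7,0,0,0,36],[0,0,-0.78,0,0,0,36],[0,0,-0.82,0,0,0,36],[0,0,-0.82,0,0,0,36],[0,0,-0.82,0,0,0,36]]]'
```

```text
clock: 4.33
tcp_pos: [0.5086, -0.2193, 0.0336]
ee_rot: [3.139, 0.001, 1.112]
contact_force: [0.3, -0.7, -0.1]
gripper_width: 0.038
finger_force: 60.3
```

```bash
python3 -m jog '[[[0,0,-0.04,0,0,0,36],[0,0,-0.04,0,0,0,36]]]'
```

```text
clock: 4.5
tcp_pos: [0.5085, -0.2192, 0.0322]
ee_rot: [3.139, 0.001, 1.112]
contact_force: [0.7, 1.3, 0.2]
gripper_width: 0.0377
finger_force: 60.3
```

```bash
python3 -m jog '[[[0,0,-0.05,0,0,0,36],[0,0,-0.05,0,0,0,36]]]'
```

```text
clock: 4.67
tcp_pos: [0.5085, -0.2193, 0.032]
ee_rot: [3.139, 0.001, 1.112]
contact_force: [-2.5, 1.5, 10.1]
gripper_width: 0.0384
finger_force: 61.2
```

```bash
python3 -m jog '[[[0,0,-0.05,0,0,0,36],[0,0,-0.05,0,0,0,36]]]'
```

```text
clock: 4.83
tcp_pos: [0.5085, -0.2193, 0.0318]
ee_rot: [3.139, 0.001, 1.112]
contact_force: [-4.2, 2.3, 20.3]
gripper_width: 0.0382
finger_force: 62.2
```

```bash
python3 -m jog '[[[0,0,0.07,0,0,0,36],[0,0,0.07,0,0,0,40],[0,0,0.07,0,0,0,48],[0,0,0.07,0,0,0,60],[0,0,0.07,0,0,0,75],[0,0,0.3,0,0,0,85],[0,0,1.3,0,0,0,85],[0,0,2.6,0,0,0,85],[0,0,4,0,0,0,85],[0,0,5.3,0,0,0,85],[0,0,6,0,0,0,85],[0,0,6,0,0,0,85]]]'
python3 - <<'E'
from h import *
st()
a,S=shot("scene","s2");b,T=shot("top","t2")
a=cv2.imread("pics/s2.png")[120:230,220:360];b=cv2.imread("pics/t2.png")[140:250,230:370]
cv2.imwrite("pics/c4.png",np.hstack([cv2.resize(x,None,fx=2.8,fy=2.8,interpolation=cv2.INTER_CUBIC) for x in(a,b)]))
for n,W in(("S",S),("T",T)):
    P=W.reshape(-1,3);P=P[~np.isnan(P[:,0])]
    c=P[(np.hypot(P[:,0]-.604,P[:,1]+.295)<.05)&(P[:,2]<.155)]; h=c[c[:,2]>.138]; a=c[(c[:,2]>.02)&(c[:,2]<.11)]
    print(n,"noz",h.mean(0),len(h)); 
    from scipy.optimize import least_squares
    if len(a)>9: print(least_squares(lambda q:np.hypot(a[:,0]-q[0],a[:,1]-q[1])-.03,[.604,-.295],loss="soft_l1",f_scale=.002).x)
    k=P[(np.hypot(P[:,0]-.508,P[:,1]+.219)<.03)&(P[:,2]>.02)&(P[:,2]<.04)]; print("cap",k.mean(0) if len(k) else 0,len(k))
go([.604,-.295,.24],64,90)
E
```

```text
clock: 5.83
tcp_pos: [0.5112, -0.2207, 0.2152]
ee_rot: [3.128, 0.002, 1.112]
contact_force: [1.2, 0.1, 0.6]
gripper_width: 0.0853
finger_force: 0.0
t 5.8333 q [-0.53  0.27  1.62 -0.    1.24 -0.07] p [ 0.5112 -0.2207  0.2152] z [ 0.011 -0.008 -1.   ] y [ 0.897 -0.443  0.014] F [1.2 0.1 0.6] w 0.0853 ff 0.0
S noz [ 0.60152233 -0.29411184  0.14174071] 12
[ 0.60417517 -0.29941036]
cap [ 0.50857667 -0.21581818  0.02470297] 55
T noz [nan nan nan] 0
cap [ 0.50453583 -0.22537031  0.02141435] 1
shift [ 3.183 -2.526  1.   ] turn [0.034 0.034 0.055]<stdin>:9: RuntimeWarning: Mean of empty slice.
  ret = um.true_divide(
```

View pics/c4.png

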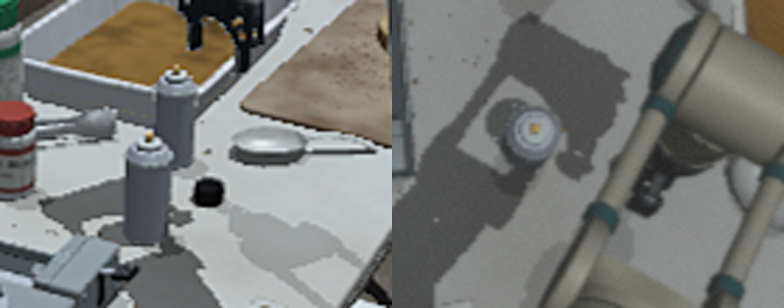

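```bash
python3 -c "
from h import *
st();go([.603,-.296,.108],100,90);go([.40,-.15,.2],74,90)"
```

```text
t 5.9333 q [-0.53  0.27  1.63 -0.    1.24 -0.07] p [ 0.5085 -0.2192  0.21  ] z [ 0.003 -0.003 -1.   ] y [ 0.897 -0.443  0.004] F [ 0.4 -0.4 -0.8] w 0.0848 ff 0.0
shift [ 3.15  -2.559 -3.4  ] turn [0.022 0.043 7.255]
shift [-3.617  2.307 -0.334] turn [0.031 0.037 2.055]
```

```bash
python3 -m jog '[[[0.8,-0.6,0,0,0,1.3,85],[1.6,-1.3,0,0,0,2.6,85],[2.4,-2,0,0,0,3.9,85],[3,-2.4,0,0,0,5.2,85],[3.15,-2.56,0,0.02,0.04,6.5,85],[3.15,-2.56,0,0.02,0.04,7.25,85],[3.15,-2.56,-0.6,0.02,0.04,7.25,85],[3.15,-2.56,-1.5,0.02,0.04,7.25,85],[3.15,-2.56,-2.4,0.02,0.04,7.25,85],[3.15,-2.56,-3.1,0.02,0.04,7.25,85],[3.15,-2.56,-3.4,0.02,0.04,7.25,85],[3.15,-2.56,-3.4,0.02,0.04,7.25,85]]]'
```

```text
clock: 6.93
tcp_pos: [0.6003, -0.2944, 0.1023]
ee_rot: [-3.133, -0.006, 1.745]
contact_force: [0.3, 0.3, -0.2]
gripper_width: 0.085
finger_force: 0.0
```

```bash
python3 -m jog '[[[0,0,0,0,0,0,75],[0,0,0,0,0,0,68],[0,0,0,0,0,0,64],[0,0,0,0,0,0,60],[0,0,0,0,0,0,56],[0,0,0,0,0,0,54],[0,0,0,0,0,0,54]]]';python3 -c "
from h import *
st()"
```

```text
clock: 7.52
tcp_pos: [0.6036, -0.2965, 0.1089]
ee_rot: [3.141, 0.002, 1.745]
contact_force: [-0.4, 0.5, 6.4]
gripper_width: 0.0586
finger_force: 65.2
t 7.5167 q [-0.56  0.52  1.49 -0.    1.13 -0.73] p [ 0.6036 -0.2965  0.1089] z [ 0.001 -0.002 -1.   ] y [0.985 0.173 0.001] F [-0.4  0.5  6.4] w 0.0586 ff 65.2
```

```bash
python3 -m jog '[[[0,0,0.3,0,0,0,54],[0,0,1.2,0,0,0,54],[0,0,2.2,0,0,0,54],[-0.5,0.4,2.5,0,0,-0.6,54],[-1.4,1,2.5,0,0,-1.4,54],[-2.3,1.6,2.5,0,0,-2.2,54],[-3.2,2.3,2.5,0,0,-3,54],[-4.2,3,2.5,0,0,-3.8,54],[-5.2,3.7,2.5,0,0,-4.6,54],[-6.1,4.4,2.5,0,0,-5.2,54],[-6.6,4.75,2.5,0,0,-5.2,54],[-6.8,4.88,2.3,0,0,-5.2,54]]]'
```

```text
clock: 8.52
tcp_pos: [0.3955, -0.1471, 0.1763]
ee_rot: [-3.138, -0.001, 1.292]
contact_force: [-0.0, -0.1, -3.8]
gripper_width: 0.0585
finger_force: 65.5
```

```bash
python3 -m jog '[[[0,0,-0.6,0,0,0,54],[0,0,-1.2,0,0,0,54],[0,0,-1.7,0,0,0,54],[0,0,-2,0,0,0,54],[0,0,-2.15,0,0,0,54],[0,0,-2.22,0,0,0,54],[0,0,-2.26,0,0,0,54],[0,0,-2.26,0,0,0,54]]]'
```

```text
clock: 9.18
tcp_pos: [0.3987, -0.1495, 0.109]
ee_rot: [-3.139, -0.0, 1.291]
contact_force: [-3.1, 2.2, 2.4]
gripper_width: 0.0586
finger_force: 66.0
```

```bash
python3 -m jog '[[[0,0,-0.02,0,0,0,54],[0,0,-0.02,0,0,0,60],[0,0,-0.02,0,0,0,66],[0,0,-0.02,0,0,0,74],[0,0,-0.02,0,0,0,85],[0,0,0.1,0,0,0,85],[0,0,0.8,0,0,0,85],[0,0,1.8,0,0,0,85],[0,0,2.9,0,0,0,85],[0,0,3.6,0,0,0,85],[0,0,3.8,0,0,0,85]]]'
python3 - <<'E'
from h import *
a,S=shot("scene","s3");b,T=shot("top","t3")
st()
from scipy.optimize import least_squares
for n,W in(("S",S),("T",T)):
    P=W.reshape(-1,3);P=P[~np.isnan(P[:,0])]
    c=P[(np.hypot(P[:,0]-.4,P[:,1]+.15)<.05)&(P[:,2]<.155)]; h=c[c[:,2]>.138]; a=c[(c[:,2]>.02)&(c[:,2]<.11)]
    print(n,"noz",h.mean(0),len(h),len(a))
    if len(a)>9: print(least_squares(lambda q:np.hypot(a[:,0]-q[0],a[:,1]-q[1])-.03,[.4,-.15],loss="soft_l1",f_scale=.002).x)
go([.398,-.15,.30],74,20)
E
```

```text
clock: 10.1
tcp_pos: [0.4009, -0.1507, 0.226]
ee_rot: [3.136, 0.002, 1.291]
contact_force: [-0.9, -0.2, -0.4]
gripper_width: 0.0855
finger_force: 0.0
t 10.2 q [-0.52  0.07  1.85 -0.    1.22 -0.24] p [ 0.3995 -0.1499  0.2233] z [ 0.001 -0.001 -1.   ] y [ 0.961 -0.276  0.001] F [0.5 0.5 0.2] w 0.0852 ff 0.0
S noz [ 0.39830617 -0.1464709   0.14252119] 12 383
[ 0.39966881 -0.15221877]
T noz [nan nan nan] 0 1
shift [-5.100e-02 -2.000e-03  2.558e+00] turn [13.47  -3.851  0.014]<stdin>:8: RuntimeWarning: Mean of empty slice.
  ret = um.true_divide(
```

```bash
python3 -m jog '[[[-0.2,-0.7,0.3,1.3,-0.37,0,85],[-0.4,-1.5,0.6,2.6,-0.74,0,85],[-0.6,-2.4,0.6,3.9,-1.11,0,85],[-0.9,-3.3,0.6,5.2,-1.49,0,85],[-1.1,-4,0.6,6.5,-1.86,0,85],[-1.2,-4.4,0.6,7.8,-2.23,0,85],[-1.2,-4.4,0.6,9.1,-2.6,0,85],[-1.2,-4.4,0.6,10.4,-2.97,0,85],[-1.2,-4.4,0.6,11.7,-3.35,0,85],[-1.2,-4.4,0.6,12.9,-3.69,0,85],[-1.2,-4.4,0.6,13.47,-3.85,0,85],[-1.2,-4.4,0.6,13.47,-3.85,0,85]]]'; python3 -c "
from h import *
st(); go([.363,-.272,.121],74,20); go([.397,-.1545,.077],74,20)"
```

```text
clock: 11.2
tcp_pos: [0.3621, -0.2817, 0.2363]
ee_rot: [-3.116, -1.23, 1.267]
contact_force: [-1.1, 0.2, -1.1]
gripper_width: 0.0849
finger_force: 0.0
t 11.2 q [-1.24  0.6   1.64  0.63  1.98 -1.05] p [ 0.3621 -0.2817  0.2363] z [ 0.257  0.907 -0.334] y [ 0.961 -0.276 -0.009] F [-1.1  0.2 -1.1] w 0.0849 ff 0.0
shift [ 0.029  0.323 -3.843] turn [-0.125 -0.067  0.003]
shift [ 1.162  4.24  -5.309] turn [-0.125 -0.067  0.003]
```

```bash
python3 -m jog '[[[0,0,-0.8,0,0,0,85],[0,0.1,-1.8,0,0,0,85],[0,0.2,-2.8,0,0,0,85],[0,0.3,-3.5,0,0,0,85],[0,0.3,-3.8,0,0,0,85],[0,0.3,-3.8,0,0,0,85],[0,0.3,-3.8,0,0,0,85],[0,0.3,-3.8,0,0,0,85]]]'; python3 -c "
from h import *
st(); go([.397,-.1545,.077],74,20)"
```

```text
clock: 11.87
tcp_pos: [0.3631, -0.2728, 0.1272]
ee_rot: [-3.14, -1.221, 1.292]
contact_force: [0.3, 0.6, 0.8]
gripper_width: 0.0852
finger_force: 0.0
t 11.8667 q [-1.23  0.73  1.73  0.59  1.79 -1.19] p [ 0.3631 -0.2728  0.1272] z [ 0.257  0.904 -0.342] y [ 0.962 -0.273 -0.   ] F [0.3 0.6 0.8] w 0.0852 ff 0.0
shift [ 1.13   3.944 -1.672] turn [ 0.003 -0.007 -0.026]
```

```bash
python3 -m jog '[[[0.15,0.5,-0.4,0,0,0,85],[0.35,1.2,-0.8,0,0,0,85],[0.6,2,-1.1,0,0,0,85],[0.8,2.8,-1.35,0,0,0,85],[1,3.4,-1.5,0,0,0,85],[1.1,3.8,-1.63,0,0,0,85],[1.13,3.94,-1.67,0,0,0,85],[1.13,3.94,-1.67,0,0,0,85],[1.13,3.94,-1.67,0,0,0,85]]]'
python3 - <<'E'
from h import *
st()
shot("scene","s4");shot("top","t4")
a=cv2.imread("pics/s4.png")[130:260,240:380];b=cv2.imread("pics/t4.png")[150:280,250:390]
cv2.imwrite("pics/c5.png",np.hstack([cv2.resize(x,None,fx=2.8,fy=2.8,interpolation=cv2.INTER_CUBIC) for x in(a,b)]))
E
```

```text
clock: 12.62
tcp_pos: [0.397, -0.1553, 0.0763]
ee_rot: [-3.141, -1.221, 1.293]
contact_force: [-0.1, 0.5, -1.2]
gripper_width: 0.0851
finger_force: 0.0
t 12.6167 q [-1.11  0.75  1.96  0.69  1.56 -1.28] p [ 0.397  -0.1553  0.0763] z [ 0.257  0.904 -0.343] y [ 0.962 -0.274 -0.   ] F [-0.1  0.5 -1.2] w 0.0851 ff 0.0
```

View pics/c5.png

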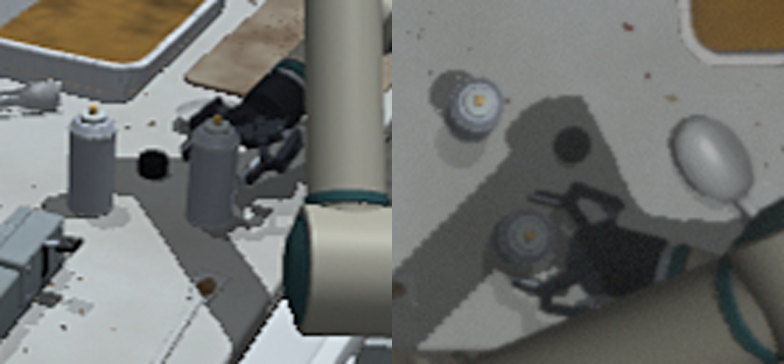

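```bash
python3 -c "
from h import *
print(plane('top',((529-392)/2.8+250,237/2.8+150),.146)); print(plane('top',((527-392)/2.8+250,239/2.8+150),.128)); print(plane('scene',(217/2.8+240,121/2.8+130),.146)); print(plane('top',((537-392)/2.8+250,196/2.8+150),.08),plane('top',((518-392)/2.8+250,284/2.8+150),.08))"
```

```text
[ 0.39699334 -0.14906088  0.146     ]
[ 0.39545399 -0.14896191  0.128     ]
[ 0.39403621 -0.13603703  0.146     ]
[ 0.44478082 -0.16665277  0.08      ] [ 0.34742104 -0.14348592  0.08      ]
```

```bash
python3 -m jog '[[[0.04,0.12,0,0,0,0,85],[0.07,0.25,0,0,0,0,80],[0.07,0.25,0,0,0,0,72],[0.07,0.25,0,0,0,0,66],[0.07,0.25,0,0,0,0,62],[0.07,0.25,0,0,0,0,58],[0.07,0.25,0,0,0,0,54],[0.07,0.25,0,0,0,0,54],[0.07,0.25,0,0,0,0,54]]]'; python3 -c "
from h import *
st()"
```

```text
clock: 13.47
tcp_pos: [0.3992, -0.1472, 0.0763]
ee_rot: [-3.138, -1.223, 1.29]
contact_force: [1.2, -3.5, 2.9]
gripper_width: 0.0588
finger_force: 63.4
t 13.4667 q [-1.1   0.74  1.97  0.7   1.55 -1.28] p [ 0.3992 -0.1472  0.0763] z [ 0.258  0.904 -0.341] y [ 0.962 -0.274 -0.001] F [ 1.2 -3.5  2.9] w 0.0588 ff 63.4
```

```bash
python3 -m jog '[[[0,0,0.3,0,0,0,54],[0,0,0.9,0,0,0,54],[0,0,1.6,-0.9,0.25,0,54],[0,0,2.2,-2.1,0.6,0,54],[0,0,2.5,-3.3,0.94,0,54],[0,0,2.5,-4.5,1.28,0,54],[0,0,2.5,-5.7,1.62,0,54],[0,0,2.5,-6.9,1.97,0,54],[0,0,2.5,-7.8,2.22,0,54],[0,0,2.5,-8.4,2.39,0,54],[0,0,2.5,-8.66,2.47,0,54],[0,0,2.5,-8.66,2.47,0,54]]]'; python3 -m jog '[[[0,0,0,-0.8,0.23,0,54],[0,0,0,-2,0.57,0,54],[0,0,0,-3.2,0.91,0,54],[0,0,0,-4.4,1.25,0,54],[0,0,0,-5.6,1.6,0,54],[0,0,0,-6.8,1.94,0,54],[0,0,0,-7.8,2.22,0,54],[0,0,0,-8.4,2.39,0,54],[0,0,0,-8.66,2.47,0,54],[0,0,0,-8.66,2.47,0,54],[0,0,0,-8.66,2.47,0,54]]]'
python3 - <<'E'
from h import *
shot("scene","s5");shot("top","t5");st();go([.4,-.15,.03],74,110)
a=cv2.imread("pics/s5.png")[130:260,240:380];b=cv2.imread("pics/t5.png")[150:280,250:390]
cv2.imwrite("pics/c6.png",np.hstack([cv2.resize(x,None,fx=2.8,fy=2.8,interpolation=cv2.INTER_CUBIC) for x in(a,b)]))
E
```

```text
clock: 14.47
tcp_pos: [0.398, -0.1453, 0.1515]
ee_rot: [-3.139, -0.436, 1.294]
contact_force: [-0.2, 0.1, -3.2]
gripper_width: 0.0585
finger_force: 64.7
clock: 15.38
tcp_pos: [0.3981, -0.1465, 0.1499]
ee_rot: [-3.137, 0.348, 1.292]
contact_force: [0.1, 0.2, -3.6]
gripper_width: 0.0587
finger_force: 64.9
t 15.4833 q [-0.24  0.18  1.99 -0.41  1.03  0.26] p [ 0.3984 -0.1472  0.1505] z [-0.097 -0.327 -0.94 ] y [ 0.961 -0.278 -0.002] F [ 0.3  0.1 -3.1] w 0.0586 ff 64.9
shift [ 0.055 -0.093 -4.017] turn [-0.016 -0.024  0.025]
```

View pics/c6.png

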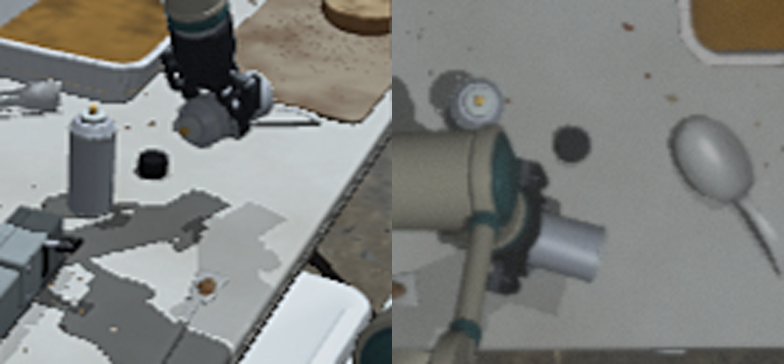

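```bash
python3 -m jog '[[[0,0,-0.7,0,0,0,54],[0,0,-1.6,0,0,0,54],[0,0,-2.5,0,0,0,54],[0,0,-3.1,0,0,0,54],[0,0,-3.4,0,0,0,54],[0,0,-3.6,0,0,0,54],[0,0,-3.7,0,0,0,54],[0,0,-3.7,0,0,0,54],[0,0,-3.7,0,0,0,54]]]'; python3 -m jog '[[[0,0,-0.1,0,0,0,54],[0,0,-0.1,0,0,0,54]]]'
```

```text
clock: 16.23
tcp_pos: [0.3995, -0.1472, 0.0407]
ee_rot: [3.141, 0.349, 1.29]
contact_force: [0.7, 0.3, -2.3]
gripper_width: 0.0589
finger_force: 65.1
clock: 16.4
tcp_pos: [0.3992, -0.1469, 0.0375]
ee_rot: [3.141, 0.349, 1.291]
contact_force: [-0.4, 0.3, -2.5]
gripper_width: 0.0585
finger_force: 65.1
```

```bash
python3 -m jog '[[[0,0,-0.07,0,0,0,54],[0,0,-0.07,0,0,0,54]]]'
```

```text
clock: 16.57
tcp_pos: [0.3989, -0.1468, 0.035]
ee_rot: [-3.141, 0.349, 1.291]
contact_force: [-0.5, -0.6, -3.7]
gripper_width: 0.0591
finger_force: 65.1
```

```bash
python3 -m jog '[[[0,0,-0.07,0,0,0,54],[0,0,-0.07,0,0,0,54]]]'
```

```text
clock: 16.73
tcp_pos: [0.3987, -0.1467, 0.0326]
ee_rot: [-3.141, 0.349, 1.292]
contact_force: [0.1, 0.7, -3.4]
gripper_width: 0.0587
finger_force: 65.1
```

```bash
python3 -m jog '[[[0,0,-0.05,0,0,0,54],[0,0,-0.05,0,0,0,54]]]'
```

```text
clock: 16.9
tcp_pos: [0.3987, -0.1468, 0.0311]
ee_rot: [-3.14, 0.349, 1.291]
contact_force: [0.1, 0.4, -2.4]
gripper_width: 0.0588
finger_force: 65.1
```

```bash
python3 -m jog '[[[0,0,-0.04,0,0,0,54],[0,0,-0.04,0,0,0,54]]]'
```

```text
clock: 17.07
tcp_pos: [0.3987, -0.1468, 0.03]
ee_rot: [-3.14, 0.349, 1.291]
contact_force: [0.9, -0.2, -3.8]
gripper_width: 0.0586
finger_force: 65.1
```

```bash
python3 -m jog '[[[0,0,-0.04,0,0,0,54],[0,0,-0.04,0,0,0,54]]]'
```

```text
clock: 17.23
tcp_pos: [0.3988, -0.1468, 0.0288]
ee_rot: [-3.141, 0.349, 1.291]
contact_force: [0.6, 0.6, -3.4]
gripper_width: 0.0587
finger_force: 65.1
```

```bash
python3 -m jog '[[[0,0,-0.04,0,0,0,54],[0,0,-0.04,0,0,0,54]]]'
```

```text
clock: 17.4
tcp_pos: [0.3989, -0.1469, 0.0283]
ee_rot: [-3.141, 0.35, 1.291]
contact_force: [-1.1, 3.0, 4.0]
gripper_width: 0.0587
finger_force: 66.1
```

```bash
python3 -m jog '[[[0,0,-0.01,0,0,0,56],[0,0,-0.01,0,0,0,60],[0,0,-0.01,0,0,0,66],[0,0,-0.01,0,0,0,74],[0,0,-0.01,0,0,0,85],[0,0,-0.01,0,0,0,85],[0.03,0.1,0.3,0,0,0,85],[0.1,0.3,1,0,0,0,85],[0.2,0.65,2,0,0,0,85],[0.3,1,3,0,0,0,85],[0.4,1.3,4,0,0,0,85],[0.4,1.3,4.4,0,0,0,85]]]'
python3 - <<'E'
from h import *
a,S=shot("scene","s6");b,T=shot("top","t6");st()
for n,W in(("S",S),("T",T)):
    P=W.reshape(-1,3);P=P[~np.isnan(P[:,0])]
    c=P[(np.hypot(P[:,0]-.4,P[:,1]+.15)<.1)&(P[:,2]<.075)&(P[:,2]>.012)]; 
    if len(c)<20: print(n,len(c)); continue
    x=c[:,:2]-c[:,:2].mean(0); w,v=np.linalg.eigh(x.T@x); d=v[:,1]*np.sign(v[1,1]); pr=c[:,:2]@d
    hi=c[c[:,2]>.045]
    print(n,len(c),"az",np.degrees(np.arctan2(d[1],d[0])),"mean",c.mean(0),"ends",pr.min(),pr.max(),"z max",np.percentile(c[:,2],97),"hi mean",hi.mean(0))
a=cv2.imread("pics/s6.png")[130:260,240:380];b=cv2.imread("pics/t6.png")[150:280,250:390]
cv2.imwrite("pics/c7.png",np.hstack([cv2.resize(x,None,fx=2.8,fy=2.8,interpolation=cv2.INTER_CUBIC) for x in(a,b)]))
E
```

```text
clock: 18.4
tcp_pos: [0.4132, -0.1071, 0.1632]
ee_rot: [3.135, 0.348, 1.29]
contact_force: [0.8, 0.0, -0.2]
gripper_width: 0.0849
finger_force: 0.0
t 18.5 q [-0.15  0.18  1.95 -0.39  1.09  0.33] p [ 0.4126 -0.1078  0.162 ] z [-0.089 -0.33  -0.94 ] y [ 0.961 -0.275  0.005] F [ 0.1 -0.3 -0.4] w 0.0852 ff 0.0
S 549 az 69.77588137449143 mean [ 0.38748802 -0.14184968  0.04472336] ends -0.08053063036967359 0.06806178815892619 z max 0.06071732859819717 hi mean [ 0.38995304 -0.15139646  0.05454083]
T 608 az 75.76606372405334 mean [ 0.3927189  -0.16710343  0.05372844] ends -0.11715556740746587 0.0007562152375563006 z max 0.06265121227272331 hi mean [ 0.39357142 -0.16674496  0.05565572]
```

View pics/c7.png

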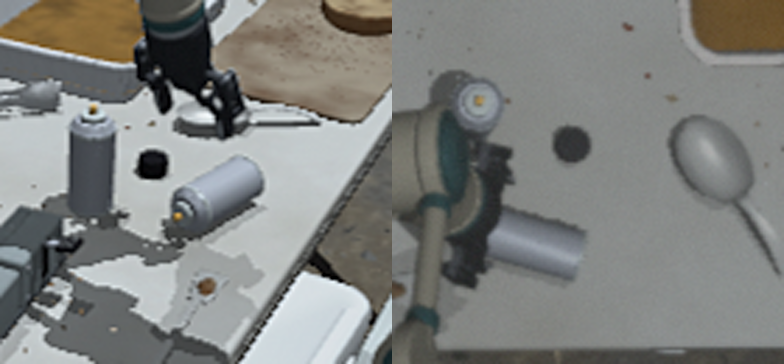

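```bash
python3 -c "
from h import *
go([.397,-.153,.033],74,90)"
```

```text
shift [-0.521 -1.505 -4.301] turn [ 3.858 -1.042  0.006]
```

```bash
python3 -m jog '[[[-0.2,-0.5,0,1.2,-0.32,0,85],[-0.4,-1.1,-0.2,2.4,-0.65,0,85],[-0.52,-1.5,-0.5,3.4,-0.92,0,85],[-0.52,-1.5,-1.2,3.86,-1.04,0,85],[-0.52,-1.5,-2.1,3.86,-1.04,0,85],[-0.52,-1.5,-3,3.86,-1.04,0,85],[-0.52,-1.5,-3.7,3.86,-1.04,0,85],[-0.52,-1.5,-4.1,3.86,-1.04,0,85],[-0.52,-1.5,-4.2,3.86,-1.04,0,85],[-0.52,-1.5,-4.2,3.86,-1.04,0,85]]]'; python3 -c "
from h import *
st()
go([.397,-.153,.032],74,90)"
```

```text
clock: 19.33
tcp_pos: [0.3935, -0.1522, 0.032]
ee_rot: [-3.13, -0.001, 1.292]
contact_force: [-0.5, -0.9, -0.5]
gripper_width: 0.085
finger_force: 0.0
t 19.3333 q [-0.53  0.32  2.13 -0.    0.7  -0.25] p [ 0.3935 -0.1522  0.032 ] z [-0.011  0.004 -1.   ] y [ 0.961 -0.275 -0.011] F [-0.5 -0.9 -0.5] w 0.085 ff 0.0
shift [ 0.116 -0.026  0.001] turn [-0.043 -0.121 -0.001]
```

```bash
python3 -m jog '[[[0,0,-0.08,0,0,0,80],[0,0,-0.08,0,0,0,72],[0,0,-0.08,0,0,0,66],[0,0,-0.08,0,0,0,62],[0,0,-0.08,0,0,0,58],[0,0,-0.08,0,0,0,54],[0,0,-0.08,0,0,0,54],[0,0,-0.08,0,0,0,54]]]'; python3 -c "
from h import *
st()"; python3 -m jog '[[[0,0,0.4,0,0,0,54],[0,0,1.2,0,0,0,54],[0,0,2.2,0,0,0,54],[0,0,3.3,0,0,0,54],[0,0,4.3,0,0,0,54],[0,0,5,0,0,0,54],[0,0,5,0,0,0,54],[0,0,5,0,0,0,54]]]'
python3 - <<'E'
from h import *
st()
a,S=shot("scene","s7");b,T=shot("top","t7");st()
for n,W in(("S",S),("T",T)):
    P=W.reshape(-1,3);P=P[~np.isnan(P[:,0])]
    c=P[(np.hypot(P[:,0]-.397,P[:,1]+.153)<.1)&(P[:,2]<.25)&(P[:,2]>.14)]; d=np.array([.276,.961]); e=np.array([.961,-.276])
    pr=(c[:,:2]-[.397,-.153])@d; pe=(c[:,:2]-[.397,-.153])@e
    for lo in np.arange(-.1,.09,.01):
        m=(pr>=lo)&(pr<lo+.01); 
        if m.sum()>5: print(n,"%.2f"%lo,m.sum(),"z %.3f %.3f"%(np.percentile(c[m,2],5),np.percentile(c[m,2],95)),"perp %.3f %.3f"%(pe[m].min(),pe[m].max()))
E
```

```text
clock: 20.0
tcp_pos: [0.3958, -0.1531, 0.0325]
ee_rot: [-3.137, 0.001, 1.293]
contact_force: [-0.9, 0.3, 7.2]
gripper_width: 0.0584
finger_force: 62.6
t 20.0 q [-0.53  0.32  2.13 -0.    0.7  -0.25] p [ 0.3958 -0.1531  0.0325] z [-0.004  0.    -1.   ] y [ 0.962 -0.275 -0.004] F [-0.9  0.3  7.2] w 0.0584 ff 62.6
clock: 20.67
tcp_pos: [0.3954, -0.1528, 0.182]
ee_rot: [-3.138, 0.001, 1.292]
contact_force: [-0.7, 0.4, -4.6]
gripper_width: 0.0585
finger_force: 66.2
t 20.6667 q [-0.53  0.11  1.92 -0.    1.11 -0.25] p [ 0.3954 -0.1528  0.182 ] z [-0.004  0.    -1.   ] y [ 0.961 -0.275 -0.004] F [-0.7  0.4 -4.6] w 0.0585 ff 66.2
t 20.7667 q [-0.53  0.11  1.92 -0.    1.11 -0.25] p [ 0.3939 -0.152   0.1799] z [-0.009  0.003 -1.   ] y [ 0.961 -0.275 -0.009] F [-0.2  0.1 -3.1] w 0.058 ff 66.2
S -0.07 9 z 0.159 0.182 perp -0.033 -0.018
S -0.06 6 z 0.161 0.182 perp -0.031 -0.021
S -0.05 8 z 0.168 0.200 perp -0.032 0.005
S -0.04 7 z 0.168 0.182 perp -0.032 -0.027
S -0.02 46 z 0.199 0.243 perp -0.066 0.062
S -0.01 93 z 0.183 0.242 perp -0.068 0.062
S -0.00 215 z 0.174 0.247 perp -0.067 0.067
S 0.01 145 z 0.181 0.247 perp -0.067 0.064
S 0.02 37 z 0.173 0.210 perp -0.033 0.007
S 0.03 34 z 0.167 0.209 perp -0.033 0.011
S 0.04 68 z 0.159 0.209 perp -0.032 0.033
S 0.05 90 z 0.160 0.204 perp -0.029 0.021
S 0.06 49 z 0.166 0.196 perp -0.023 0.014
S 0.07 8 z 0.177 0.185 perp -0.011 0.003
T -0.06 6 z 0.180 0.195 perp -0.031 -0.027
T -0.05 10 z 0.183 0.197 perp -0.031 -0.025
T -0.00 13 z 0.208 0.223 perp -0.049 -0.035
T 0.01 24 z 0.184 0.236 perp -0.062 -0.026
T 0.04 38 z 0.192 0.210 perp -0.031 0.026
T 0.05 69 z 0.186 0.207 perp -0.029 0.025
T 0.06 41 z 0.180 0.196 perp -0.020 0.016
T 0.07 9 z 0.179 0.184 perp -0.006 0.001
```

```bash
python3 -m jog '[[[0,0,0.6,0,0,0.5,54],[0,0,1.5,0,0,1.5,54],[0.3,0.3,2.2,0,0,2.6,54],[0.8,0.8,2.4,0,0,3.7,54],[1.4,1.4,2.4,0,0,4.8,54],[2,2.1,2.4,0,0,5.9,54],[2.6,2.7,2.4,0,0,7,54],[3.2,3.3,2.4,0,0,8.1,54],[3.8,3.9,2.4,0,0,9.2,54],[4.4,4.5,2.4,0,0,10.2,54],[5,5.1,2.4,0,0,11,54],[5.5,5.7,2.4,0,0,11,54]]]';python3 -m jog '[[[0.4,0.4,0,0,0,1.1,54],[0.9,0.9,0,0,0,2.2,54],[1.4,1.5,0,0,0,3.3,54],[1.9,2,0,0,0,4.4,54],[2.3,2.5,0,0,0,5.5,54],[2.6,2.8,0,0,0,6.6,54],[2.8,3,0,0,0,7.7,54],[2.8,3.03,0,0,0,8.8,54],[2.8,3.03,0,0,0,9.9,54],[2.8,3.03,0,0,0,10.7,54],[2.8,3.03,0,0,0,11,54],[2.8,3.03,0,0,0,11,54]]]'
python3 - <<'E'
from h import *
a,S=shot("scene","s8");b,T=shot("top","t8");st();go([.6437,.1097,.0545],184.1,90)
s=manip.read_state(); p=s["tcp_pos"]
d=np.array([np.cos(np.radians(184.1)),np.sin(np.radians(184.1))]);e=np.array([d[1],-d[0]])
for n,W in(("S",S),("T",T)):
    P=W.reshape(-1,3);P=P[~np.isnan(P[:,0])]; c=P[abs(P[:,2]-p[2])<.035]; pr=(c[:,:2]-p[:2])@d; pe=(c[:,:2]-p[:2])@e; c=c[abs(pe)<.035]; pr=pr[abs(pe)<.035];
    for lo in list(np.arange(-.085,-.05,.005))+list(np.arange(.04,.09,.005)):
        m=(pr>=lo)&(pr<lo+.005); print(n,"%.3f"%lo,m.sum(),end="; ")
    print()
a=cv2.imread("pics/s8.png")[110:260,190:350];b=cv2.imread("pics/t8.png")[110:260,140:300]
cv2.imwrite("pics/c8.png",np.hstack([cv2.resize(x,None,fx=2.5,fy=2.5,interpolation=cv2.INTER_CUBIC) for x in(a,b)]))
E
```

```text
clock: 21.77
tcp_pos: [0.5603, 0.0193, 0.2502]
ee_rot: [-3.132, -0.003, 2.255]
contact_force: [0.6, -1.2, -2.2]
gripper_width: 0.0584
finger_force: 66.0
clock: 22.77
tcp_pos: [0.6432, 0.1091, 0.2499]
ee_rot: [-3.135, -0.006, -3.071]
contact_force: [-0.4, 0.4, -4.2]
gripper_width: 0.0585
finger_force: 65.9
t 22.8667 q [ 0.06  0.4   1.33 -0.01  1.41 -1.57] p [0.6435 0.109  0.2508] z [-0.004 -0.007 -1.   ] y [-0.07   0.998 -0.006] F [-0.3  0.1 -2.2] w 0.0583 ff 65.9
shift [ 0.008  0.024 -6.544] turn [ 0.076 -0.04   0.021]
S -0.085 0; S -0.080 0; S -0.075 0; S -0.070 18; S -0.065 25; S -0.060 25; S -0.055 23; S -0.050 26; S 0.040 23; S 0.045 42; S 0.050 39; S 0.055 47; S 0.060 18; S 0.065 37; S 0.070 5; S 0.075 4; S 0.080 0; S 0.085 0; 
T -0.085 0; T -0.080 0; T -0.075 0; T -0.070 0; T -0.065 0; T -0.060 0; T -0.055 0; T -0.050 0; T 0.040 23; T 0.045 32; T 0.050 29; T 0.055 31; T 0.060 20; T 0.065 13; T 0.070 7; T 0.075 2; T 0.080 0; T 0.085 0;
```

View pics/c8.png

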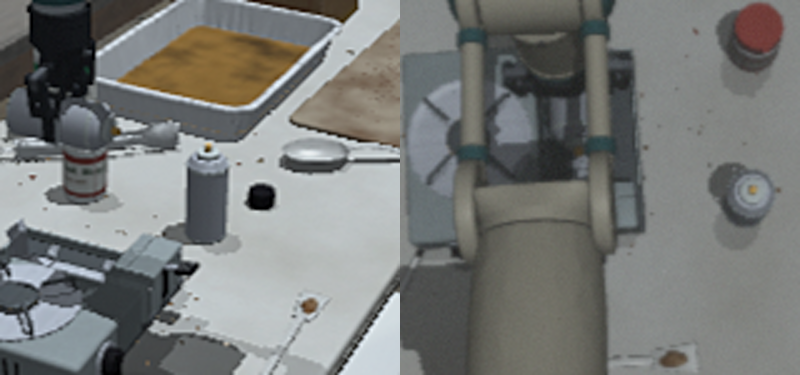

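```bash
python3 -m jog '[[[0,0,-0.7,0.07,-0.04,0,54],[0,0.02,-1.7,0.07,-0.04,0,54],[0,0.02,-2.7,0.07,-0.04,0,54],[0,0.02,-3.7,0.07,-0.04,0,54],[0,0.02,-4.5,0.07,-0.04,0,54],[0,0.02,-5,0.07,-0.04,0,54],[0,0.02,-5.3,0.07,-0.04,0,54],[0,0.02,-5.4,0.07,-0.04,0,54],[0,0.02,-5.4,0.07,-0.04,0,54],[0,0.02,-5.4,0.07,-0.04,0,54]]]';python3 -c "
from h import *
st()"; python3 -m jog '[[[0,0,-0.2,0,0,0,54],[0,0,-0.4,0,0,0,54],[0,0,-0.6,0,0,0,54],[0,0,-0.75,0,0,0,54],[0,0,-0.85,0,0,0,54],[0,0,-0.85,0,0,0,54]]]'
```

```text
clock: 23.7
tcp_pos: [0.645, 0.1097, 0.0922]
ee_rot: [-3.141, 0.006, -3.071]
contact_force: [0.1, 0.7, -2.8]
gripper_width: 0.0585
finger_force: 66.1
t 23.7 q [ 0.06  0.51  1.56 -0.    1.07 -1.58] p [0.645  0.1097 0.0922] z [ 0.006 -0.    -1.   ] y [-0.07   0.998 -0.001] F [ 0.1  0.7 -2.8] w 0.0585 ff 66.1
clock: 24.2
tcp_pos: [0.6435, 0.1096, 0.0648]
ee_rot: [-3.141, 0.002, -3.071]
contact_force: [-1.0, -0.2, -2.2]
gripper_width: 0.0583
finger_force: 66.1
```

```bash
python3 -m jog '[[[0,0,-0.1,0,0,0,54],[0,0,-0.1,0,0,0,54]]]'
```

```text
clock: 24.37
tcp_pos: [0.6441, 0.1097, 0.0624]
ee_rot: [-3.141, 0.004, -3.071]
contact_force: [-0.7, -0.1, -2.6]
gripper_width: 0.0586
finger_force: 66.1
```

```bash
python3 -m jog '[[[0,0,-0.08,0,0,0,54],[0,0,-0.16,0,0,0,54],[0,0,-0.16,0,0,0,54]]]'
```

```text
clock: 24.62
tcp_pos: [0.6439, 0.1096, 0.0575]
ee_rot: [-3.141, 0.003, -3.071]
contact_force: [-0.3, 0.5, -2.8]
gripper_width: 0.059
finger_force: 66.1
```

```bash
python3 -m jog '[[[0,0,-0.06,0,0,0,54],[0,0,-0.06,0,0,0,54]]]'
```

```text
clock: 24.78
tcp_pos: [0.6441, 0.1097, 0.0559]
ee_rot: [-3.141, 0.004, -3.071]
contact_force: [0.0, -0.6, -3.7]
gripper_width: 0.0584
finger_force: 66.1
```

```bash
python3 -m jog '[[[0,0,-0.05,0,0,0,54],[0,0,-0.05,0,0,0,54]]]'
```

```text
clock: 24.95
tcp_pos: [0.6444, 0.1099, 0.0551]
ee_rot: [-3.142, 0.005, -3.071]
contact_force: [-0.3, 1.2, -0.5]
gripper_width: 0.0585
finger_force: 66.4
```

```bash
python3 -m jog '[[[0,0,-0.05,0,0,0,54],[0,0,-0.05,0,0,0,54]]]'
```

```text
clock: 25.12
tcp_pos: [0.6445, 0.1103, 0.0546]
ee_rot: [3.141, 0.006, -3.071]
contact_force: [-1.3, 1.4, 4.8]
gripper_width: 0.0587
finger_force: 67.0
```

```bash
python3 -m jog '[[[0,0,0.03,0,0,0,57],[0,0,0.03,0,0,0,61],[0,0,0.03,0,0,0,66],[0,0,0.03,0,0,0,72],[0,0,0.03,0,0,0,76],[0,0,0.03,0,0,0,76],[0,0,0.4,0,0,0,76],[0,0,1.2,0,0,0,76],[0,0,2.2,0,0,0,76],[0,0,3.2,0,0,0,76],[0,0,4,0,0,0,76],[0,0,4.2,0,0,0,76]]]';python3 -c "
from h import *
shot('top');st(); go([.473,.097,.25],184.1,90)"
```

```text
clock: 26.12
tcp_pos: [0.6468, 0.1098, 0.1852]
ee_rot: [-3.141, 0.014, -3.071]
contact_force: [0.2, -1.1, 0.5]
gripper_width: 0.076
finger_force: 0.0
t 26.1667 q [ 0.06  0.43  1.44 -0.    1.25 -1.58] p [0.6465 0.1097 0.1842] z [ 0.013  0.    -1.   ] y [-0.071  0.998 -0.001] F [-0.3  0.9  0.7] w 0.076 ff 0.0
shift [-5.782 -0.425  2.193] turn [-0.002  0.148  0.011]
```

```bash
python3 -m jog '[[[-0.5,0,0.3,0,0,0,40],[-1.4,-0.1,0.3,0,0,0,20],[-2.4,-0.2,0.3,0,0,0,0],[-3.4,-0.3,0.3,0,0,0,0],[-4.4,-0.4,0.3,0,0,0,0],[-5.2,-0.42,0.3,0,0,0,0],[-5.6,-0.42,0,0,0,0,0],[-5.68,-0.42,-0.6,0,0,0,0],[-5.68,-0.42,-1.2,0,0,0,0],[-5.68,-0.42,-1.5,0,0,0,0],[-5.68,-0.42,-1.5,0,0,0,0],[-5.68,-0.42,-1.5,0,0,0,0]]]'
python3 - <<'E'
from h import *
a,S=shot("scene","s9");b,T=shot("top","t9");st(); go([.4735,.097,.105],184.1,90)
b0=np.array([.6417,.1095]);y=np.radians(4.2);ex=np.array([np.cos(y),np.sin(y)]);ey=np.array([-ex[1],ex[0]])
for n,W in(("S",S),("T",T)):
    P=W.reshape(-1,3);P=P[~np.isnan(P[:,0])];bx=(P[:,:2]-b0)@ex;by=(P[:,:2]-b0)@ey
    for lo in np.arange(-.09,.1,.02):
        m=(bx>=lo)&(bx<lo+.02)&(abs(by)<.033)&(P[:,2]>.045)&(P[:,2]<.12)
        if m.sum()>5: print(n,"%.2f"%lo,m.sum(),"z95 %.3f"%np.percentile(P[m,2],92),"by %.3f..%.3f"%(by[m].min(),by[m].max()))
    m=(abs(bx+.169)<.012)&(abs(by)<.02)&(P[:,2]>.05)&(P[:,2]<.09);print("tab",n,m.sum(),P[m].mean(0) if m.sum() else "")
E
```

```text
clock: 27.17
tcp_pos: [0.4735, 0.097, 0.1336]
ee_rot: [-3.141, 0.002, -3.071]
contact_force: [0.2, -0.9, 0.4]
gripper_width: -0.0004
finger_force: 0.0
t 27.2667 q [ 0.06  0.24  1.88 -0.    1.01 -1.58] p [0.4746 0.0971 0.1347] z [ 0.005 -0.    -1.   ] y [-0.07   0.998 -0.001] F [ 0.4  0.3 -0.1] w 0.0004 ff 0.0
shift [-0.036 -0.003 -0.989] turn [0.002 0.06  0.012]
S -0.09 29 z95 0.076 by -0.028..0.031
S -0.07 80 z95 0.074 by -0.020..0.026
S -0.05 98 z95 0.082 by -0.019..0.031
S -0.03 85 z95 0.082 by -0.017..0.032
S -0.01 87 z95 0.081 by -0.014..0.032
S 0.01 88 z95 0.082 by -0.018..0.032
S 0.03 83 z95 0.081 by -0.013..0.033
S 0.05 81 z95 0.082 by -0.015..0.032
S 0.07 36 z95 0.073 by -0.018..0.023
tab S 44 [0.47199999 0.10030399 0.07834262]
T -0.07 31 z95 0.078 by -0.020..0.025
T -0.05 122 z95 0.084 by -0.028..0.032
T -0.03 115 z95 0.084 by -0.028..0.030
T -0.01 107 z95 0.083 by -0.027..0.029
T 0.01 115 z95 0.085 by -0.028..0.031
T 0.03 108 z95 0.083 by -0.027..0.030
T 0.05 110 z95 0.084 by -0.028..0.028
T 0.07 70 z95 0.081 by -0.028..0.031
tab T 0
```

```bash
python3 -m jog '[[[0,0,-0.4,0,0,0,0],[0,0,-0.8,0,0,0,0],[0,0,-1,0,0,0,0],[0,0,-1.15,0,0,0,0],[0,0,-1.3,0,0,0,0],[0,0,-1.4,0,0,0,0],[0,0,-1.5,0,0,0,0],[0,0,-1.5,0,0,0,0]]]'
```

```text
clock: 27.93
tcp_pos: [0.4739, 0.0971, 0.089]
ee_rot: [-3.141, 0.004, -3.071]
contact_force: [-0.0, -0.1, 0.7]
gripper_width: 0.0001
finger_force: 0.0
```

```bash
python3 -m jog '[[[0,0,-0.1,0,0,0,0],[0,0,-0.2,0,0,0,0],[0,0,-0.3,0,0,0,0],[0,0,-0.38,0,0,0,0],[0,0,-0.38,0,0,0,0],[0,0,-0.38,0,0,0,0]]]'
```

```text
clock: 28.43
tcp_pos: [0.4749, 0.0972, 0.0789]
ee_rot: [-3.141, 0.007, -3.071]
contact_force: [-2.2, -0.4, 10.6]
gripper_width: -0.0001
finger_force: 5.4
```

Run:
```python
from h import *
a,S=shot("scene","s10");b,T=shot("top","t10");st()
P=S.reshape(-1,3)
b0=np.array([.6417,.1095]);y=np.radians(4.2);ex=np.array([np.cos(y),np.sin(y)]);ey=np.array([-ex[1],ex[0]])
bx=(P[:,:2]-b0)@ex;by=(P[:,:2]-b0)@ey
m=(abs(bx+.169)<.045)&(abs(by)<.05)&(P[:,2]>.02)&(P[:,2]<.13)
uv=np.argwhere(m.reshape(S.shape[:2])); print(uv.min(0),uv.max(0))
v0,u0=uv.min(0);v1,u1=uv.max(0)
for v in range(v0,v1+1,2): print(v," ".join("%3.0f/%3.0f/%3.0f"%(1e3*bx.reshape(384,512)[v,u]+169,1e3*by.reshape(384,512)[v,u],1e3*S[v,u,2]) for u in range(u0,u1+1,3)))
for lo in(.05,.07): 
    m=(bx>=lo)&(bx<lo+.02)&(abs(by)<.03)&(P[:,2]>.06)&(P[:,2]<.12);print(lo,m.sum(),bx[m].max())
```

```text
t 28.5333 q [ 0.06  0.31  1.96 -0.    0.86 -1.58] p [0.4749 0.0972 0.0789] z [ 0.007 -0.    -1.   ] y [-0.07   0.998 -0.001] F [-2.7  0.1  9.8] w -0.0002 ff 5.4
[196 246] [236 274]
196 162/-200/  3 157/-215/ -4 142/-210/  3 132/-215/  3   8/ 35/169  -2/ 34/172  -9/ 29/171 -11/ 10/161 -14/ -6/153 -10/-42/133
198 156/-188/  2 149/-198/ -1 137/-199/  1 127/-204/  1   8/ 34/162  -5/ 41/169  -9/ 28/163 -16/ 21/161 -15/ -6/146 -11/-40/127
200 152/-179/ -0 144/-188/ -3 132/-190/ -1 121/-191/  1   7/ 37/157  -5/ 40/161  -9/ 28/156 -15/ 19/153 -14/ -9/137  -8/-47/114
202 149/-173/ -5 134/-168/  2 126/-176/ -1 nan/nan/nan   4/ 43/154  -2/ 35/151  -8/ 25/147 -15/ 19/146 -14/ -7/131  45/-181/ 18
204  86/-44/ 75  78/-51/ 74  70/-56/ 74 110/-168/ -0   1/ 49/151   2/ 24/137  -7/ 23/139 -13/ 14/135 -14/ -8/123  43/-176/ 13
206  85/-41/ 70  76/-45/ 70  64/-44/ 74   9/ 54/145  -3/ 59/151  -5/ 40/141  -2/ 11/123 -13/ 13/127  -8/-23/105  44/-178/  3
208  78/-27/ 72  68/-28/ 74  62/-39/ 70   7/ 58/140  -3/ 59/143 -11/ 54/143  -2/ 11/116 -14/ 14/121  52/-171/ -3  41/-172/ -1
210  71/-12/ 75  63/-18/ 74  5
[... 1267 characters left out ...]
3/ 17  32/-22/  1  24/-29/ -1  15/-34/ -1   7/-40/ -3  -3/-43/ -1 -13/-46/ -0
232  29/ 74/ 55  30/ 51/ 40  29/ 30/ 27  31/  3/  9  28/-16/ -2  18/-16/  1   9/-21/  1  -0/-24/  2  -6/-37/ -5 -17/-35/ -0
234  29/ 74/ 48  29/ 52/ 34  29/ 29/ 19  33/ -1/ -2  24/ -5/ -1  14/ -8/ -1   3/ -7/  3  -5/-14/  1 -12/-21/ -1 -21/-26/ -1
236  28/ 76/ 42  30/ 51/ 25  30/ 28/ 10  28/  8/ -3  16/ 12/  4  11/  0/ -2  -0/  1/  2  -6/-11/ -4 -17/-10/  0 -26/-13/  1
0.05 36 0.06925081480861928Traceback (most recent call last):
  File "<stdin>", line 11, in <module>
    return umr_maximum(a, axis, None, out, keepdims, initial, where)
ValueError: zero-size array to reduction operation maximum which has no identity
```

```bash
python3 -m jog '[[[0,0,-0.05,0,0,0,0],[0,0,-0.08,0,0,0,0],[0,0,-0.08,0,0,0,0],[0,0,-0.08,0,0,0,0]]]'
```

```text
clock: 28.87
tcp_pos: [0.475, 0.0972, 0.0784]
ee_rot: [-3.141, 0.008, -3.071]
contact_force: [-6.3, -0.6, 26.3]
gripper_width: -0.0001
finger_force: 13.4
```

```bash
python3 -m jog '[[[0,0,0.1,0,0,0,0],[0,0,0.6,0,0,0,0],[0,0,1.5,0,0,0,0],[0,0,2.6,0,0,0,0],[-0.4,-0.8,3.6,0,0,0,0],[-1,-1.8,4.4,0,0,0,0],[-1.6,-2.8,5,0,0,0,0],[-2,-3.8,5.4,0,0,0,0],[-2.2,-4.8,5.6,0,0,0,0],[-2.2,-5.6,5.6,0,0,0,0],[-2.2,-6,5.6,0,0,0,0],[-2.2,-6,5.6,0,0,0,0]]]'
python3 - <<'E'
from h import *
shots=[(n,shot(n,n[0]+"11")[1],np.load(n+"0.npy")) for n in("scene","top")]; st()
b0=np.array([.6417,.1095]);y=np.radians(4.2);ex=np.array([np.cos(y),np.sin(y)]);ey=np.array([-ex[1],ex[0]])
_=shot("top")
for n,W,W0 in shots:
  for tag,P in(("now",W.reshape(-1,3)),("start",W0.reshape(-1,3))):
    bx=(P[:,:2]-b0)@ex;by=(P[:,:2]-b0)@ey
    m=(abs(by)<.02)&(P[:,2]>.074)&(P[:,2]<.1)&(bx>-.06)&(bx<.1); t=(abs(bx+.172)<.012)&(abs(by)<.012)&(P[:,2]>.02)&(P[:,2]<.12)
    print(n,tag,"cart top bx",(bx[m].min().round(4),np.percentile(bx[m],97).round(4),bx[m].max().round(4),m.sum()) if m.any() else "","z",np.median(P[m,2]),"tab z",np.median(P[t,2]),t.sum())
    k=(np.hypot(P[:,0]-.508,P[:,1]+.219)<.035)&(P[:,2]>.012)&(P[:,2]<.05); print("  cap",P[k].mean(0),k.sum())
E
```

```text
clock: 29.87
tcp_pos: [0.4083, -0.0855, 0.2435]
ee_rot: [-3.139, 0.006, -3.075]
contact_force: [-0.6, 0.6, 0.1]
gripper_width: -0.0
finger_force: 0.0
t 29.9667 q [-0.37  0.04  1.83  0.    1.26 -2.01] p [ 0.4079 -0.083   0.2431] z [ 0.004  0.001 -1.   ] y [-0.069  0.998  0.   ] F [ 0.8 -0.6 -0.1] w 0.0002 ff 0.0
scene now cart top bx (np.float64(-0.059), np.float64(0.0529), np.float64(0.0639), np.int64(211)) z 0.0793077420183365 tab z 0.05119968672231791 42
  cap [ 0.50779547 -0.21313375  0.02216757] 77
scene start cart top bx (np.float64(0.0843), np.float64(0.0844), np.float64(0.0844), np.int64(2)) z 0.0745829237232521 tab z 0.07925249440988635 33
  cap [nan nan nan] 0
top now cart top bx (np.float64(-0.0599), np.float64(0.0535), np.float64(0.07), np.int64(414)) z 0.07988048674815004 tab z 0.052125143898444595 48
  cap [ 0.51115581 -0.21503747  0.02384933] 124
top start cart top bx (np.float64(0.0857), np.float64(0.0886), np.float64(0.0888), np.int64(5)) z 0.07565375780673902 tab z 0.08000797593405612 50
  cap [nan nan nan] 0<stdin>:10: RuntimeWarning: Mean of empty slice.
  ret = um.true_divide(
```

```bash
python3 -c "
from h import *
print(manip.sign_off())"
```

```text
the job is handed in; nothing more can be done
None
```

The job is handed in, but the sign-off returned no verdict. By the final depth readings, the fresh cartridge lies level in the bay with its underside about 58 mm from the bay point. The lever tab sank about 28 mm, its full travel, the cap stands on the table, and the arm is clear, at about 30 s of the 72 s allowed.

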